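Turn the coaster cork-side up with the spatula and weight it

TASK

The cork has just been glued to the underside of the coaster and must be pressed while it sets; the edge is tacky, so keep the gripper off the coaster. Take the spatula out of the bottom tray, use it to turn the coaster over the step onto the dark raised pad so that it lies flat with the cork up, and lay the spatula back in the bottom tray with its whole blade inside. Then stand the glass paperweight upright on the middle of the coaster, and leave the wooden block, the pencil case and the pen where they are.

Things in the scene. Friction and masses are not known exactly. Their poses are not given: they have to be found in the camera images.
- tray: Fixed blue three-tier letter tray, 256 mm wide (y), 300 deep (x), 170 high. Origin: middle of its open front edge, at desk level; +x into the trays, z up. Bottom tray floor 8 mm above the desk, open in front, other walls 30 mm high; second tray's underside at 70 mm, third's at 136. The tiers' fronts are flush, so they block an upright gripper at the spatula's handle.
- spatula_grip (a point): Grasp point in the orange handle (22 mm wide in y, 16 thick, 100 long, rising 30 degrees to -x). +x: handle to blade, +z up when the blade is flat. 46 mm above the blade's underside, 62 behind its rear edge, 40 short of the handle's upper end. Grip across the width, gripper leaning about 35 degrees away from the tray, fingers pointing down and in to it; draw straight out. 150 g.
- spatula_tip (a point): Middle of the front edge of the spatula's flat steel blade, 1.5 mm above its underside, axes as spatula_grip: 127 mm in +x from it and 44.5 mm lower. Blade 65 mm long, 70 wide, 3 thick. At the start it lies flat on the bottom tray's floor, pointing inward, its tip about 107 mm behind the tray's front edge.
- board: Fixed wooden board. Origin: desk level under the middle of the step; +x from the low slats to the pad, z up. Light slats at x -62 to -50 mm and -30 to 0, 100 mm wide or more, tops at z 16 mm; bare desk before them. From x = 0 to 125 a dark pad, top at 22 mm, 110 mm wide, whose edge is a 6 mm step; behind it a light fence, top at 34 mm.
- coaster_center (a point): Centre (mid-thickness) of the round coaster, 90 mm wide, 8 thick, 90 g. +z out of its white face; other face cork. It starts on the slats, cork down, far edge 5 mm from the step; about 33 mm of its near edge overhangs the front slat, 16 mm above the desk, room for the blade. Lifted there it pivots on its far edge against the step; pushed past vertical it falls over onto the pad.
- paperweight_center (a point): Centre of the green glass paperweight, 58 mm diameter upright cylinder with a domed top, 67 mm high; the point is on its axis, 33 mm above its base, +z up. About 0.4 kg.
- block: Wooden cube, 50 mm, bystander; origin at the centre of its underside.
- pencil_case: Slim blue pencil case 60 x 200 x 26 mm, bystander; origin at the centre of its underside.
- pen: Black ballpoint pen 140 x 10 x 10 mm, bystander; origin at the centre of its underside, lying along its x.
Things that resemble listed ones, but are neither listed nor needed, are in the scene too. Leave any yellow look-alike of the part that bears spatula_grip alone.

How it is judged:
By the outcome, as a careful person would: the job done as asked, in the order asked, and still so for the second after the job is handed in, with the robot touching nothing.
It also fails if it takes over 72 s, if anything falls off the work surface, if the arm or the gripper's body presses on something with over 40 N, if the wrist force passes 120 N, or if a joint passes its speed limit or range.

ROBOT

A 7-joint arm with a two-finger parallel gripper is mounted at the origin on the work surface. World frame = base frame: x ahead of the robot, y to its left, z up, the work surface at z = 0. Lengths are in mm, angles in rad, forces in N, time in s.
With the tool pointing down it reaches from about 400 to 875 mm from the base axis. Payload 19.3 kg.
Tool frame: the origin (TCP) lies midway between the tips of the shut fingers; the grasp point (between the pads) lies 19 mm behind it; z points along the fingers, y is the line along which they close (so a half turn about z gives the same grasp; the last joint's range is limited). The gripper opens to 85 mm and grips with 20 to 120 N. Pads are 22 mm wide; open, the fingers measure 114 mm over their backs; the gripper's body (76 mm by 85 mm) begins 54 mm behind the grasp point. The pads swing forward as they close: fully open they stand 13 mm farther back than shut.
Start: joints at [-1.292, 0.521, -0.036, 1.599, 0.021, 1.021, -0.113], TCP at [213.625, 587.349, 231.291] pointing down, gripper open.
Joint ranges: [-2.91, 2.91], [-0.3, 2.13], [-1.5, 1.42], [0.17, 2.43], [-1.26, 4.41], [0.16, 1.93], [-2.52, 2.52]. Speed limits (rad/s): [1.89, 1.89, 2.39, 2.39, 3.01, 3.01, 3.01].

INTERFACE

Orientations are given as a 3x3 rotation matrix whose columns are the frame's x, y, z axes.
In Python, from plant import sense, grab_frame, hand_in gives the robot as it stands.
- The arm moves only by the tool play_rows, never from a script. Its argument "moves" is a list of rows, each a list of 4 numbers: the shift along the tool's x, y, z in mm, then the turn about the tool's z in rad. A call has 1 to 20 rows; each row shifts and turns the commanded pose from where the row before left it, along the tool's axes as they then stand; what a row does not reach is not made up. A row lasts 1/8 s, in which the tool goes at most 62.5 mm and 10.7 degrees, less where a joint would pass 70% of its speed; a pose out of reach is approached as far as the arm can. A call with a gripper value outside its range is refused whole. "fingers" is the finger opening in mm, from 0 to 85.4, set as the call begins (left out, the last holds). The fingers move at their own pace and stop on an object; "squeeze" is the grip in N (left out, the last holds). Time passes only in rows, so rows that do not move let the fingers close. It gives the time, the measured TCP pose, the force, the opening and the grip force at its end, in the units of the state.
- sense(): the state, without advancing time (a new reading comes with each control period).
- grab_frame(name): name is "scene" or "side" or "wrist"; returns a dict with "image" (384x512x3 uint8, red, green, blue), "K" (3x3 intrinsics, pixels), "eye" and "rotation" of the camera in the world. Camera axes: x right, y up, looking along -z (the intrinsics and any distortion apply to the point x, -y, -z); pixel columns grow to the right and rows downward; lengths in mm; the calibration is good to about 2 mm. A picture is of the moment at which its call begins. There is no depth.
- hand_in(): hands the job in; it is judged then, once.
The state is a dict: "time_s": time; "joint_pos": joint angles; "dq": joint speeds; "joint_efforts": joint torques, N m; "ee_pos": TCP position; "eef_rot": TCP orientation; "contact_force": force on the tool from outside, world axes, zero at the start; "torque": the same for the moment, N m; "gripper_width": opening from 0.0 (shut) to 1.0 (fully open); "finger_force": force on a finger pad.
Only numpy, scipy, OpenCV 4.12 (cv2) and the standard library are available. Lean on these libraries where they do the work, as an engineer would, in place of code of your own. Each camera call takes 0.05 s, during which the arm holds its last target. There are 200 camera calls.

## Working session

There is one attempt and no reset: what is moved stays moved. The work goes in short steps, Python scripts to look and compute and a tool call to move; the robot and the scene stay as the last step left them, time stands still between calls to the robot, and variables do not carry over. Pictures are saved under pics/ and viewed, at most 10 in all, crops included, and the job is handed in when it is done.

Besides the shell and the picture viewer there is one more tool, called after ">>>" by a JSON object that holds its "api" and its "payload". play_rows: Moves the arm, as the interface text tells. Its arguments: {"type":"object","properties":{"moves":{"type":"array"},"fingers":{"type":"number"},"squeeze":{"type":"number"}},"required":["moves"]}

```bash
ls; mkdir -p pics; cat > h.py <<'E'
import numpy as np, cv2
from plant import sense, grab_frame, hand_in
def shot(cam,name,crop=None,scale=1.5):
    f=grab_frame(cam); np.savez(f'pics/{name}.npz',**{k:np.array(v) for k,v in f.items()})
    im=f['image'][:,:,::-1]
    if crop: im=im[crop[1]:crop[3],crop[0]:crop[2]]
    cv2.imwrite(f'pics/{name}.png',cv2.resize(im,None,fx=scale,fy=scale,interpolation=cv2.INTER_CUBIC)); return f
def ray(f,u,v):
    K=np.array(f['K']);R=np.array(f['rotation'])
    p=np.linalg.inv(K)@[u,v,1]; d=R@np.array([p[0],-p[1],-1.0]); return np.array(f['eye']),d
def onz(f,u,v,z):
    e,d=ray(f,u,v); return e+d*(z-e[2])/d[2]
def proj(f,P):
    K=np.array(f['K']);R=np.array(f['rotation']); c=R.T@(np.array(P,float)-np.array(f['eye']))
    p=K@[c[0]/-c[2],-c[1]/-c[2],1]; return p[:2]
def load(n): return dict(np.load(f'pics/{n}.npz'))
E
python3 - <<'E'
from h import *
a=shot('scene','s0');b=shot('side','d0')
for f in (a,b): print({k:np.round(v,3).tolist() for k,v in f.items() if k!='image'})
print(f.keys())
s=sense();print(s['ee_pos'],s['eef_rot'],s['contact_force'])
E
```

```text
pics
{'K': [[362.418, 0.0, 250.381], [0.0, 362.418, 190.083], [0.0, 0.0, 1.0]], 'eye': [1021.655, 587.441, 603.863], 'rotation': [[-0.781, -0.341, 0.523], [0.624, -0.434, 0.649], [0.006, 0.834, 0.552]]}
{'K': [[381.39, 0.0, 258.432], [0.0, 381.39, 189.489], [0.0, 0.0, 1.0]], 'eye': [182.665, -824.14, 678.225], 'rotation': [[0.915, 0.216, -0.341], [-0.403, 0.513, -0.758], [0.012, 0.831, 0.556]]}
dict_keys(['image', 'K', 'eye', 'rotation'])
[213.5452865  587.05920084 230.78249461] [[-9.39773889e-01  3.41796658e-01 -2.87531675e-04]
 [ 3.41796772e-01  9.39773364e-01 -9.95742967e-04]
 [-7.01270093e-05 -1.03405064e-03 -9.99999463e-01]] [ 1.15760443e-04 -1.16682755e-01 -7.33793811e-02]
```

View pics/s0.png

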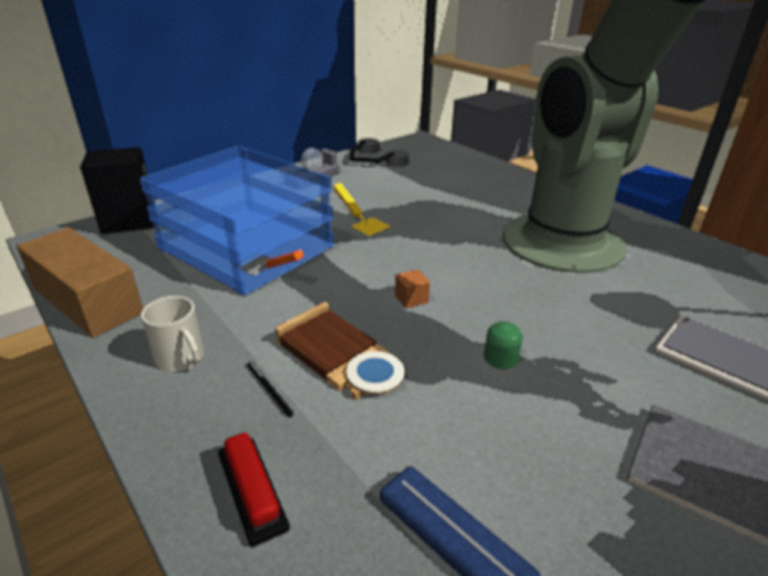

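View pics/d0.png

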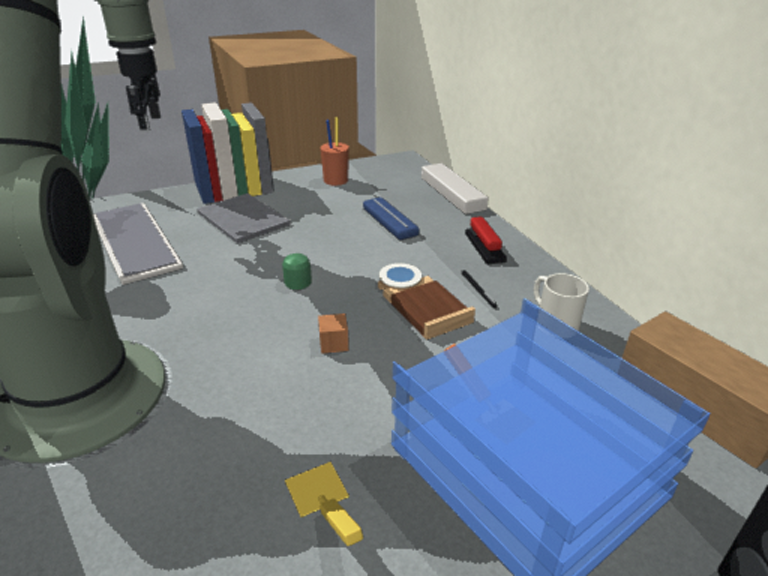

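```bash
python3 - <<'E'
from h import *
a=load('s0');b=load('d0')
def P(n,f,u,v,z): print(n,np.round(onz(f,u/1.5,v/1.5,z),0))
P('coaster s',a,375,370,24);P('coaster d',b,401,275,24)
P('trayFL s',a,247,288,0);P('trayFR s',a,333,246,0)
P('tray top FL s',a,237,208,170);P('tray top FR',a,332,180,170);P('tray top B',a,143,182,170);P('tray topB2',a,240,148,170)
P('tray top d',b,397,367,170);P('d',b,530,302,170);P('d',b,707,413,170);P('d',b,548,531,170)
P('fence s',a,277,333,34);P('fence s2',a,328,305,34);P('fence d',b,427,324,34);P('d',b,474,309,34)
P('pw base s',a,503,360,5);P('pw base d',b,297,284,5)
P('block s',a,414,300,0);P('block d',b,335,350,0)
P('handle end s',a,302,255,66);P('handle end d',b,450,346,66)
P('pen s',a,250,364,5);P('pen',a,291,412,5)
P('case',a,400,480,26)
P('yellow',b,318,488,0)
def tri(p,q):
    e1,d1=ray(a,p[0]/1.5,p[1]/1.5);e2,d2=ray(b,q[0]/1.5,q[1]/1.5)
    A=np.c_[d1,-d2];t=np.linalg.lstsq(A,e2-e1,rcond=None)[0];x,y=e1+d1*t[0],e2+d2*t[1];return np.round((x+y)/2),np.round(np.linalg.norm(x-y),1)
print(tri((375,370),(401,275)),tri((302,255),(450,346)))
# enlarged crops, side by side
A=a['image'][150:290,140:290,::-1];B=b['image'][160:300,240:390,::-1]
cv2.imwrite('pics/c1.png',np.hstack([cv2.resize(x,(400,373),interpolation=cv2.INTER_CUBIC) for x in (A,B)]))
E
```

```text
coaster s [623.  93.  24.]
coaster d [624.  88.  24.]
trayFL s [ 657. -272.    0.]
trayFR s [ 425. -306.    0.]
tray top FL s [ 651. -279.  170.]
tray top FR [ 438. -281.  170.]
tray top B [ 744. -505.  170.]
tray topB2 [ 498. -568.  170.]
tray top d [ 427. -315.  170.]
d [ 676. -261.  170.]
d [ 737. -536.  170.]
d [ 464. -588.  170.]
fence s [702. -71.  34.]
fence s2 [589. -85.  34.]
fence d [591. -95.  34.]
d [695. -88.  34.]
pw base s [428. 189.   5.]
pw base d [420. 168.   5.]
block s [424. -36.   0.]
block d [424. -60.   0.]
handle end s [ 559. -217.   66.]
handle end d [ 579. -199.   66.]
pen s [761. -61.   5.]
pen [764.  71.   5.]
case [725. 271.  26.]
yellow [ 304. -328.    0.]
(array([624.,  91.,  23.]), np.float64(3.3)) (array([ 570., -206.,   75.]), np.float64(8.6))
```

View pics/c1.png

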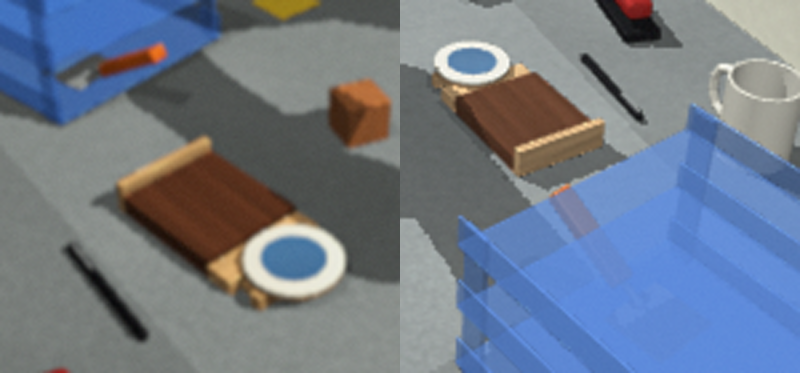

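>>> {"api": "play_rows", "payload": {"moves": [[-49,-32,-7,0],[-49,-32,-7,0],[-49,-32,-7,0],[-49,-32,-7,0],[-49,-32,-7,0],[-49,-32,-7,0],[-49,-32,-7,0],[-49,-32,-7,0],[-49,-32,-7,0],[-49,-32,-7,0],[0,0,0,0.16],[0,0,0,0.16],[0,0,0,0.16],[0,0,0,0.16],[0,0,0,0.16],[0,0,0,0.16],[0,0,0,0.16],[0,0,0,0]], "fingers": 85}}

```text
time_s: 2.35
ee_pos: [564.6, 119.3, 301.0]
eef_rot: [[-0.103, 0.995, -0.0], [0.995, 0.103, -0.0], [-0.0, -0.001, -1.0]]
contact_force: [-0.7, 0.4, 0.1]
gripper_width: 0.996
finger_force: 0.0
```

```bash
python3 - <<'E'
from h import *
s=sense();print(np.round(s['ee_pos']),np.round(s['eef_rot'],3).tolist(),np.round(s['joint_pos'],2),s['time_s'])
f=shot('wrist','w0');print(np.round(f['eye']),np.round(f['rotation'],3).tolist(),f['K'])
b=load('d0')
for u,v in [(365,200),(378,198),(418,232),(405,238)]: print(np.round(onz(b,u/1.5,v/1.5,20)))
E
```

```text
[565. 119. 301.] [[-0.103, 0.995, -0.0], [0.995, 0.103, -0.0], [-0.0, -0.001, -1.0]] [-0.59  0.4   0.39  1.66 -0.17  1.12 -0.05] 2.35
[558. 187. 442.] [[0.995, -0.098, -0.027], [0.102, 0.958, 0.269], [-0.001, -0.271, 0.963]] [[280.44684875   0.         254.18306721]
 [  0.         280.44684875 193.40771451]
 [  0.           0.           1.        ]]
[693. 463.  20.]
[730. 461.  20.]
[744. 250.  20.]
[703. 236.  20.]
```

View pics/w0.png

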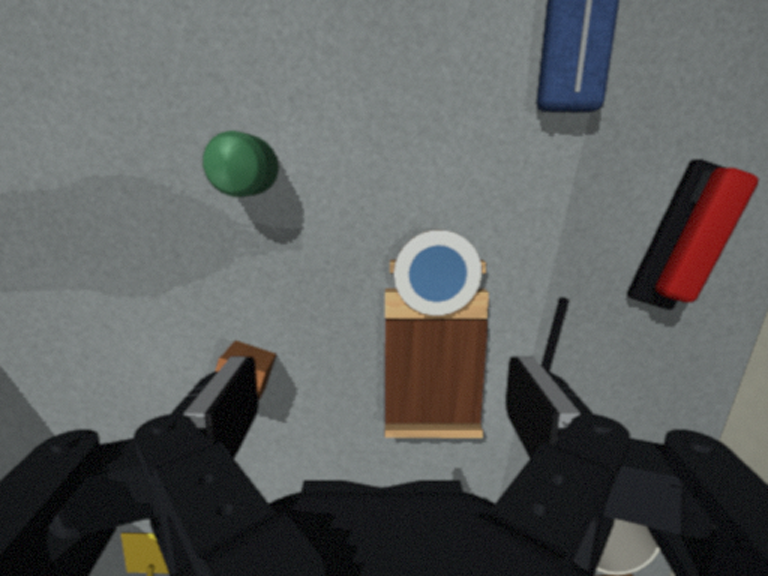

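>>> {"api": "play_rows", "payload": {"moves": [[-50,-3,14,-0.022],[-50,-3,14,-0.022],[-50,-3,14,-0.022],[-50,-3,14,-0.022],[-50,-3,14,-0.022],[0,0,0,0]]}}

```text
time_s: 3.15
ee_pos: [585.3, -134.7, 230.2]
eef_rot: [[-0.209, 0.978, -0.002], [0.978, 0.209, -0.001], [-0.001, -0.002, -1.0]]
contact_force: [0.5, 1.0, -0.5]
gripper_width: 0.995
finger_force: 0.0
```

```bash
python3 - <<'E'
from h import *
w=load('w0')
def P(n,u,v,z): print(n,np.round(onz(w,u/1.5,v/1.5,z),1))
P('stepL',386,318,22);P('stepR',487.5,318,22);P('fenceL',386,431,34);P('fenceR',483,430,34);P('coaster',438,273.5,28)
P('pw',238,164,55); P('padL',387,425,22);P('padR',482,424,22)
s=sense();print(np.round(s['ee_pos']),np.round(s['eef_rot'],3).tolist())
f=shot('wrist','w1')
E
```

```text
stepL [577.6  39.4  22. ]
stepR [684.4  50.3  22. ]
fenceL [591.  -88.9  34. ]
fenceR [698.2 -76.6  34. ]
coaster [624.7  94.2  28. ]
pw [431.1 180.7  55. ]
padL [592.3 -89.   22. ]
padR [699.9 -76.7  22. ]
[ 585. -135.  230.] [[-0.209, 0.978, -0.002], [0.978, 0.209, -0.001], [-0.001, -0.002, -1.0]]
```

View pics/w1.png

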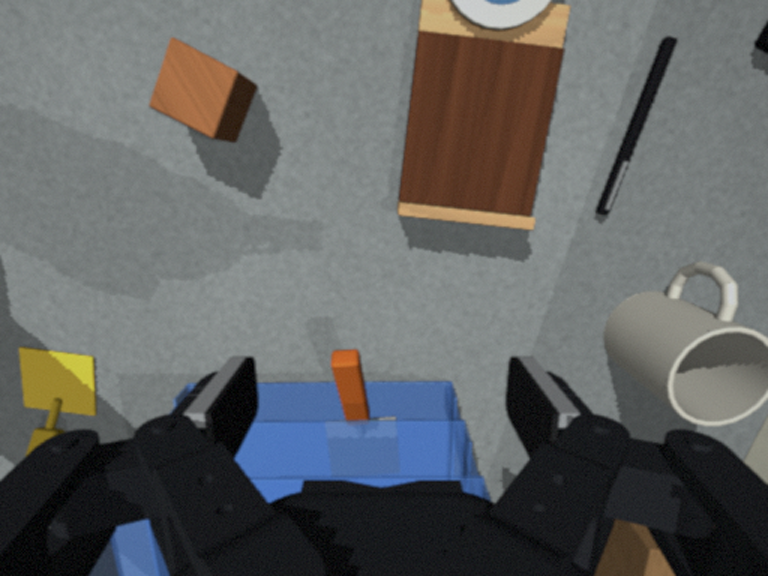

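```bash
python3 - <<'E'
from h import *
from scipy.optimize import least_squares as L
w=load('w1')
def P(n,u,v,z): print(n,np.round(onz(w,u/1.5,v/1.5,z),1))
P('stepL',418,33,22);P('stepR',563,46,22);P('fenceL',400,205,34);P('fenceR',535,219,34)
P('coast',501,26,28)
# tray tiers: third-tier front top? front edges
P('lip1',188,381,38);P('lip1',450,381,38);P('endtop',346.5,363,81);P('endbot',345.5,350,67)
# spatula fit: params grip x,y,yaw ; model pts
c,s_=np.cos(np.pi/6),.5
def pt(q,lx,ly,lz):
    x,y,a=q; return [x+np.cos(a)*lx-np.sin(a)*ly, y+np.sin(a)*lx+np.cos(a)*ly, 54+lz]
def end(along,perp): return (-c*along+s_*perp, s_*along+c*perp)
obs=[((332,350),end(40,-8),-11),((359,350),end(40,-8),11),((333,363.5),end(40,8),-11),((360,362.5),end(40,8),11)]
def res(p):
    q=p[:3];r=[]
    for (u,v),(lx,lz),ly in obs: r+=list(proj(w,pt(q,lx,-ly if 0 else ly,lz))*1.5-[u,v])
    for (u,v),al,ly in [((344,419),p[3],-11),((369,418),p[3],11)]:
        lx,lz=end(al,8); r+=list(proj(w,pt(q,lx,ly,lz))*1.5-[u,v])
    return r
o=L(res,[560,-240,-1.36,-20]);print(o.x,np.round(o.fun,1))
x,y,a=o.x[:3]
print('end',pt(o.x[:3],*[end(40,0)[0],0,end(40,0)[1]]))
for n in [(62,-35),(62,35),(127,-35),(127,35)]: print(proj(w,pt(o.x[:3],n[0],n[1],-44.5))*1.5)
b=load('d0')
for n in [(62,-35),(62,35),(127,-35),(127,35),(-35,0)]: print('side',proj(b,pt(o.x[:3],n[0],n[1],-44.5 if n[0]>0 else 20))*1.5)
E
```

```text
stepL [576.7  33.5  22. ]
stepR [683.8  47.5  22. ]
fenceL [590.5 -89.9  34. ]
fenceR [697.8 -78.2  34. ]
coast [634.1  48.5  28. ]
lip1 [ 441.6 -276.6   38. ]
lip1 [ 666.5 -228.5   38. ]
endtop [ 574.1 -209.6   81. ]
endbot [ 571.4 -205.6   67. ]
[ 582.03088489 -240.94477289   -1.30033348  -44.4868593 ] [ 0.3 -1.3  1.4 -2.9 -1.8  2.4  0.2  1.8  0.3  0.1 -0.4 -0.1]
end [np.float64(572.7755851648329), np.float64(-207.56304994022273), np.float64(74.0)]
[324.12859011 420.98318284]
[395.44064575 417.24892968]
[330.33201405 476.71842339]
[398.73603071 473.30651299]
side [473.94601853 418.65552172]
side [503.84607687 398.41105003]
side [505.85196199 444.31186019]
side [535.81459777 422.04505316]
side [449.30648085 346.2662385 ]
```

>>> {"api": "play_rows", "payload": {"moves": [[-15,-5,20,-0.02],[-15,-6,20,0],[-15,-5,20,0],[-15,-6,20,0],[-15,-5,20,0],[0,0,20,0],[0,0,0,0]]}}

```text
time_s: 4.08
ee_pos: [576.0, -209.6, 109.6]
eef_rot: [[-0.23, 0.973, -0.003], [0.973, 0.23, 0.001], [0.001, -0.002, -1.0]]
contact_force: [-0.1, 0.3, 0.6]
gripper_width: 0.999
finger_force: 0.0
```

>>> {"api": "play_rows", "payload": {"moves": [[0,0,15,0],[0,0,15,0],[0,0,15,0],[0,0,14,0],[0,0,0,0]]}}

```text
time_s: 4.7
ee_pos: [576.2, -209.2, 51.1]
eef_rot: [[-0.23, 0.973, -0.002], [0.973, 0.23, 0.0], [0.001, -0.002, -1.0]]
contact_force: [-0.3, -1.0, 0.2]
gripper_width: 0.996
finger_force: 0.0
```

```bash
python3 - <<'E'
from h import *
a=shot('wrist','w2',None,1);b=shot('side','d2');
A=cv2.resize(a['image'][180:384,100:420,::-1],(400,255));B=cv2.resize(b['image'][120:320,200:400,::-1],(400,400))
C=np.zeros((400,800,3),np.uint8);C[:255,:400]=A;C[:,400:]=B;cv2.imwrite('pics/c2.png',C)
E
```

```text
(no output)
```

View pics/c2.png

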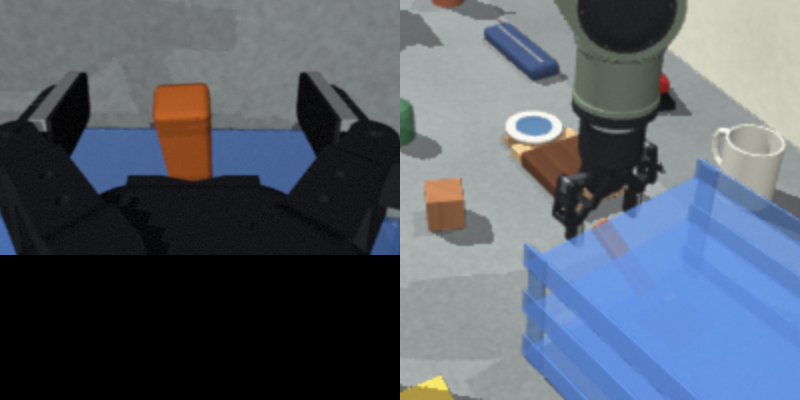

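>>> {"api": "play_rows", "payload": {"moves": [[-5,-3,0,0],[0,0,0,0]]}}

```text
time_s: 5.05
ee_pos: [575.1, -215.8, 52.8]
eef_rot: [[-0.229, 0.973, 0.001], [0.973, 0.229, -0.001], [-0.001, 0.001, -1.0]]
contact_force: [-0.4, 0.1, 0.3]
gripper_width: 0.999
finger_force: 0.0
```

>>> {"api": "play_rows", "payload": {"moves": [[0,0,0,0],[0,0,0,0],[0,0,0,0],[0,0,0,0],[0,0,0,0],[0,0,0,0]], "fingers": 0, "squeeze": 80}}

```text
time_s: 5.8
ee_pos: [575.2, -215.0, 52.4]
eef_rot: [[-0.23, 0.973, 0.0], [0.973, 0.23, -0.0], [-0.0, 0.0, -1.0]]
contact_force: [-1.1, 0.7, 2.3]
gripper_width: 0.241
finger_force: 78.0
```

>>> {"api": "play_rows", "payload": {"moves": [[0,0,-3,0],[10,0,0,0],[15,0,0,0],[20,0,0,0],[20,0,0,0],[20,0,0,0],[20,0,0,0],[20,0,0,0],[10,0,-10,0],[0,0,-25,0],[0,0,-30,0],[0,0,-20,0],[0,0,0,0]]}}

```text
time_s: 7.42
ee_pos: [544.9, -83.7, 142.0]
eef_rot: [[-0.23, 0.973, 0.003], [0.973, 0.23, -0.0], [-0.001, 0.003, -1.0]]
contact_force: [0.2, 0.6, -2.0]
gripper_width: 0.241
finger_force: 78.1
```

```bash
python3 - <<'E'
from h import *
a=shot('scene','s3');b=shot('side','d3');
A=cv2.resize(a['image'][100:300,100:300,::-1],(400,400));B=cv2.resize(b['image'][100:300,200:400,::-1],(400,400))
cv2.imwrite('pics/c3.png',np.hstack([A,B]))
s=sense();print(s['ee_pos'],s['contact_force'])
E
```

```text
[543.95220485 -83.48015903 140.14567548] [-0.29386593  0.80959731 -1.60119432]
```

View pics/c3.png

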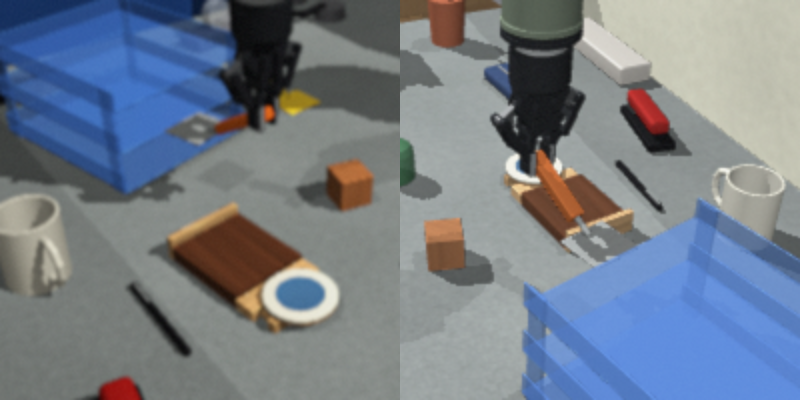

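```bash
python3 - <<'E'
from h import *
b=load('d3');a=load('s3')
for pit in (0,5,10):
  p=np.radians(pit)
  for yaw in (-1.34,):
    d=np.array([np.cos(yaw),np.sin(yaw),0]);l=np.array([-d[1],d[0],0]);z=np.array([0,0,1.])
    G=np.array([544,-83.5,159.])   # grasp point
    out=[]
    for n,h in [(62,-46),(127,-44.5)]:
      for y in (35,-35):
        x=n+28.5;hh=h-16.5
        P=G+d*(x*np.cos(p)+hh*np.sin(p))+z*(hh*np.cos(p)-x*np.sin(p))+l*y
        out.append((proj(b,P)-[200,100])*2+[400,0]); out.append((proj(a,P)-[100,100])*2)
    print(pit,np.round(out).astype(int).tolist())
B=cv2.resize(b['image'][170:250,270:340,::-1],(700,600)[:2] and (525,600),interpolation=cv2.INTER_CUBIC);cv2.imwrite('pics/c4.png',B)
E
```

```text
0 [[602, 222], [197, 145], [559, 243], [232, 126], [638, 248], [164, 130], [595, 270], [199, 111]]
5 [[598, 225], [200, 152], [556, 245], [235, 132], [634, 254], [168, 139], [591, 276], [203, 121]]
10 [[594, 227], [204, 158], [552, 247], [239, 137], [629, 259], [172, 149], [586, 281], [207, 130]]
```

View pics/c4.png

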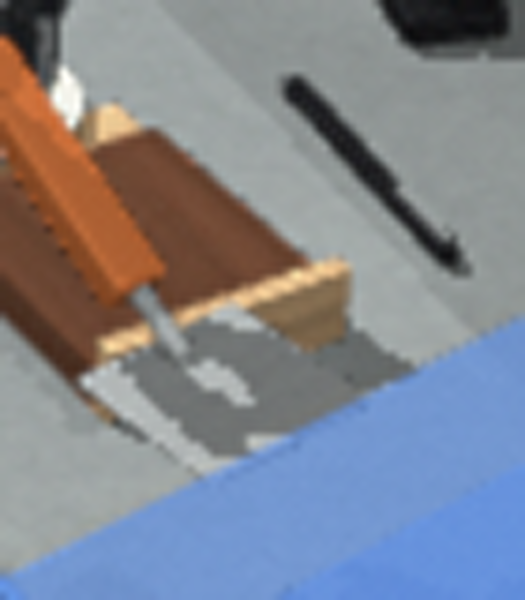

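>>> {"api": "play_rows", "payload": {"moves": [[20,8,0,0],[36,14,0,0],[40,16,0,0],[40,16,0,0],[40,16,0,0],[40,16,0,0],[40,16,0,0],[40,16,0,0],[40,15,0,0.04],[20,8,10,0.04],[10,4,20,0.04],[0,0,20,0],[0,0,0,0],[0,0,0,0]]}}

```text
time_s: 9.28
ee_pos: [603.1, 304.8, 90.7]
eef_rot: [[-0.111, 0.994, 0.0], [0.994, 0.111, -0.0], [-0.0, 0.0, -1.0]]
contact_force: [0.5, -0.4, -0.7]
gripper_width: 0.245
finger_force: 78.3
```

```bash
cat >> h.py <<'E'
O=np.array([630.4,43,0]);bx=np.array([.1115,-.9938,0]);by=np.array([.9938,.1115,0])
def brd():
    s=sense();p=np.array(s['ee_pos'])-O;R=np.array(s['eef_rot']);
    d=-R[:,0]; t=np.array(s['ee_pos'])+155.5*d-O
    print('t',round(s['time_s'],2),'tip board x,y',np.round([t@bx,t@by],1),'under z',round(s['ee_pos'][2]-44.4,1),'yawerr',round(np.degrees(np.arcsin(np.cross(d,bx)[2])),2),'tcp',np.round(s['ee_pos'],1))
    R=np.array(s['eef_rot']);return R
E
python3 - <<'E'
from h import *
brd();b=shot('side','d5');a=shot('scene','s5')
B=cv2.resize(b['image'][130:250,200:360,::-1],(533,400),interpolation=cv2.INTER_CUBIC)
A=cv2.resize(a['image'][170:330,190:310,::-1],(262,350),interpolation=cv2.INTER_CUBIC)
C=np.zeros((400,800,3),np.uint8);C[:,:533]=B;C[:350,538:]=A;cv2.imwrite('pics/c5.png',C)
E
```

```text
t 9.28 tip board x,y [-107.7    2. ] under z 46.3 yawerr 0.02 tcp [603.1 304.8  90.7]
```

View pics/c5.png

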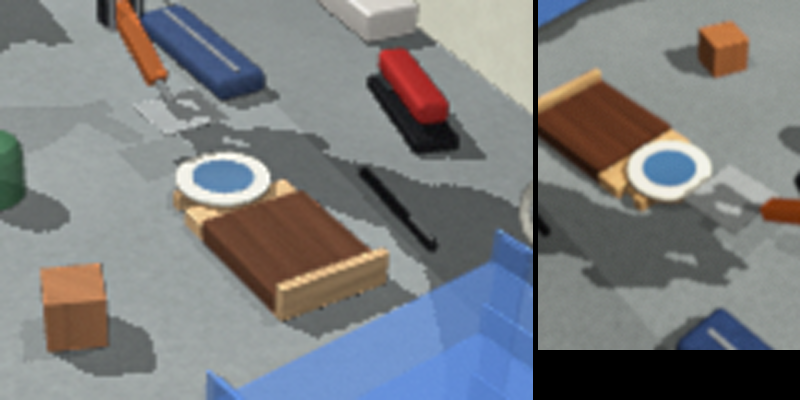

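```bash
python3 - <<'E'
from h import *
b=load('d5')
d=bx;l=by
T=np.array([603.1,304.8,46.3+1.5])
for n in (90.5,155.5):
  for y in (-35,35): print(n,y,np.round((proj(b,T+d*n+l*y)-[200,130])*3.333))
for f,n in ((load('d5'),'d'),(load('s5'),'s'),(load('w0'),'w')):
  hsv=cv2.cvtColor(f['image'],cv2.COLOR_RGB2HSV)
  # blue disc in coaster near predicted
  p=proj(f,O-50*bx+[0,0,28]);u,v=p.astype(int);m=cv2.inRange(hsv,(95,90,60),(125,255,255));M=np.zeros_like(m);M[v-25:v+25,u-30:u+30]=m[v-25:v+25,u-30:u+30]
  q=cv2.moments(M,True);c=(q['m10']/q['m00'],q['m01']/q['m00']);P=onz(f,*c,28)-O;print(n,q['m00'],'coaster board',np.round([P@bx,P@by],1))
E
```

```text
90.5 -35 [132. 106.]
90.5 35 [192.  89.]
155.5 -35 [163. 135.]
155.5 35 [226. 117.]
d 159.0 coaster board [-73.3  14.2]
s 276.0 coaster board [-52.3   1.1]
w 1060.0 coaster board [-52.1  -0.9]
```

>>> {"api": "play_rows", "payload": {"moves": [[3,-2,0,0],[0,0,14,0],[0,0,14,0],[0,0,13,0],[0,0,0,0],[0,0,0,0]]}}

```text
time_s: 10.12
ee_pos: [600.7, 308.3, 49.4]
eef_rot: [[-0.112, 0.994, 0.0], [0.994, 0.112, -0.0], [-0.0, 0.0, -1.0]]
contact_force: [-0.7, 0.8, -1.1]
gripper_width: 0.24
finger_force: 78.3
```

```bash
python3 -c "
from h import *
brd();print(sense()['contact_force'])"
```

```text
t 10.12 tip board x,y [-1.115e+02  1.000e-01] under z 5.0 yawerr -0.01 tcp [600.7 308.3  49.4]
[-0.74863845  0.83355732 -1.0623056 ]
```

>>> {"api": "play_rows", "payload": {"moves": [[-10,0,0,0],[-10,0,0,0],[-11,0,0,0],[-10,0,0,0],[0,0,0,0]]}}

```text
time_s: 10.75
ee_pos: [605.3, 266.4, 49.4]
eef_rot: [[-0.11, 0.994, 0.0], [0.994, 0.11, -0.0], [-0.0, 0.0, -1.0]]
contact_force: [-0.5, -0.3, -1.2]
gripper_width: 0.238
finger_force: 78.3
```

>>> {"api": "play_rows", "payload": {"moves": [[0,0,-4,0],[0,0,-4,0],[0,0,-5,0],[-1,0,-6,0],[0,0,0,0]]}}

```text
time_s: 11.38
ee_pos: [605.4, 266.7, 68.9]
eef_rot: [[-0.112, 0.994, 0.001], [0.994, 0.112, 0.0], [0.0, 0.001, -1.0]]
contact_force: [0.9, -0.6, -2.3]
gripper_width: 0.24
finger_force: 78.3
```

```bash
python3 -c "
from h import *
brd();print(sense()['contact_force'])
f=shot('scene','s6')
hsv=cv2.cvtColor(f['image'],cv2.COLOR_RGB2HSV);m=cv2.inRange(hsv,(95,90,60),(125,255,255))
for n in ('s5','s6'):
  f=load(n);hsv=cv2.cvtColor(f['image'],cv2.COLOR_RGB2HSV);m=cv2.inRange(hsv,(95,90,60),(125,255,255));N,_,st,c=cv2.connectedComponentsWithStats(m[215:280,220:285]);print(n,st[1:].tolist())
"
```

```text
t 11.38 tip board x,y [-69.6   0.1] under z 24.5 yawerr -0.02 tcp [605.4 266.7  68.9]
[ 0.88805761 -0.55954822 -2.27061545]
s5 [[19, 24, 23, 16, 276]]
s6 [[18, 23, 23, 13, 244]]
```

>>> {"api": "play_rows", "payload": {"moves": [[-1,0,-5,0],[-1.3,0,-5,0],[-2,0,-5,0],[-2.2,0,-5,0],[-2.8,0,-4.6,0],[-3,0,-4.4,0],[-3.5,0,-4,0],[-3.8,0,-3.8,0],[-4.2,0,-3.3,0],[-4.3,0,-3,0],[0,0,0,0]]}}

```text
time_s: 12.8
ee_pos: [608.5, 238.2, 111.7]
eef_rot: [[-0.111, 0.994, 0.0], [0.994, 0.111, -0.0], [-0.0, 0.0, -1.0]]
contact_force: [-0.6, 0.4, -1.2]
gripper_width: 0.237
finger_force: 78.3
```

```bash
python3 -c "
from h import *
brd();print(sense()['contact_force'])
shot('scene','s7');shot('side','d7')
for n in ('d5','d7'):
  f=load(n);hsv=cv2.cvtColor(f['image'],cv2.COLOR_RGB2HSV);m=cv2.inRange(hsv,(95,90,60),(125,255,255))[140:200,235:305];N,_,st,c=cv2.connectedComponentsWithStats(m);print(n,st[1:].tolist())
f=load('s7');hsv=cv2.cvtColor(f['image'],cv2.COLOR_RGB2HSV);m=cv2.inRange(hsv,(95,90,60),(125,255,255))[195:280,220:285];N,_,st,c=cv2.connectedComponentsWithStats(m);print(st[1:].tolist())
"
```

```text
t 12.8 tip board x,y [-41.   -0.1] under z 67.3 yawerr 0.02 tcp [608.5 238.2 111.7]
[-0.55693886  0.41228404 -1.18104179]
d5 [[10, 0, 34, 20, 327], [23, 38, 18, 10, 125]]
d7 [[18, 0, 26, 19, 266], [28, 29, 17, 18, 223]]
[]
```

>>> {"api": "play_rows", "payload": {"moves": [[-4.6,0,-2.5,0],[-4.9,0,-2.1,0],[-5.2,0,-1.6,0],[-5.3,0,-1.2,0],[-5.5,0,-0.7,0],[-5.5,0,-0.3,0],[-5,0,0,0],[-5,0,0,0],[-5,0,0,0],[-5,0,0,0],[-5,0,0,0],[0,0,0,0],[0,0,0,0],[0,0,0,0],[0,0,0,0]]}}

```text
time_s: 14.78
ee_pos: [614.5, 183.2, 119.8]
eef_rot: [[-0.112, 0.994, -0.0], [0.994, 0.112, -0.0], [-0.0, -0.0, -1.0]]
contact_force: [0.4, -0.1, -0.5]
gripper_width: 0.245
finger_force: 78.3
```

```bash
python3 -c "
from h import *
brd();print(sense()['contact_force'])
a=shot('scene','s8');b=shot('side','d8')
for n in ('d5','d8'):
  f=load(n);hsv=cv2.cvtColor(f['image'],cv2.COLOR_RGB2HSV);m=cv2.inRange(hsv,(95,90,60),(125,255,255))[140:220,235:305];N,_,st,c=cv2.connectedComponentsWithStats(m);print(n,st[1:].tolist())
for n,f in (('s8',a),('d8',b)):
  q=proj(f,O+45*bx+[0,0,30]).astype(int);q0=proj(load('s5' if n=='s8' else 'd5'),O+45*bx+[0,0,30]).astype(int);f0=load('s5' if n=='s8' else 'd5')
  print(n,q,f['image'][q[1]-3:q[1]+4:3,q[0]-6:q[0]+7:6].tolist(),f0['image'][q[1],q[0]])
"
```

```text
t 14.78 tip board x,y [14.4 -0.1] under z 75.4 yawerr -0.02 tcp [614.5 183.2 119.8]
[ 0.39176797 -0.0679884  -0.47115932]
d5 [[10, 0, 34, 20, 327], [23, 38, 18, 10, 125]]
d8 [[25, 0, 19, 19, 160]]
s8 [222 226] [[[192, 143, 89], [129, 113, 95], [116, 119, 115]], [[160, 115, 69], [97, 90, 82], [103, 106, 103]], [[102, 74, 45], [106, 76, 46], [98, 100, 96]]] [95 52 31]
d8 [283 195] [[[120, 95, 71], [120, 96, 70], [122, 96, 69]], [[181, 144, 104], [121, 97, 71], [113, 90, 64]], [[191, 151, 110], [123, 97, 72], [199, 158, 115]]] [106  70  49]
```

>>> {"api": "play_rows", "payload": {"moves": [[5,0,-20,0],[-18,-6,0,0],[-33,-14,0,0],[-33,-14,0,0],[-33,-14,0,0],[-33,-14,0,0],[-33,-14,0,0],[-33,-14,0,-0.04],[-22,-9,0,-0.04],[-10,-4,0,-0.04],[0,0,0,0],[0,0,0,0]]}}

```text
time_s: 16.38
ee_pos: [541.0, -70.0, 139.6]
eef_rot: [[-0.229, 0.973, -0.0], [0.973, 0.229, 0.0], [0.0, -0.0, -1.0]]
contact_force: [0.0, 0.7, -0.8]
gripper_width: 0.239
finger_force: 78.3
```

```bash
python3 - <<'E'
from h import *
brd()
a=shot('scene','s9');b=shot('side','d9')
for n,f in (('s',a),('d',b)):
  h=cv2.cvtColor(f['image'],cv2.COLOR_RGB2HSV)
  pts=[proj(f,O+x*bx+y*by+[0,0,26]) for x,y in ((-20,-60),(-20,60),(110,60),(110,-60))]
  roi=np.zeros(h.shape[:2],np.uint8);cv2.fillPoly(roi,[np.int32(pts)],255)
  # compare to earlier frame: changed pixels
  f0=load(n+'0');d=np.abs(f['image'].astype(int)-f0['image']).sum(2)
  m=((d>50)&(roi>0)).astype(np.uint8)
  N,L,st,c=cv2.connectedComponentsWithStats(m);k=1+np.argmax(st[1:,4]);cs=cv2.findContours((L==k).astype(np.uint8),cv2.RETR_EXTERNAL,cv2.CHAIN_APPROX_NONE)[0][0]
  P=np.array([onz(f,*p[0],28) for p in cs])-O;Q=np.c_[P@bx,P@by];
  (cx,cy),r=cv2.minEnclosingCircle(np.float32(Q));print(n,st[k].tolist(),'circle',cx,cy,r,'mean',Q.mean(0),Q.min(0),Q.max(0))
E
```

```text
t 16.38 tip board x,y [256.7 -82.9] under z 95.2 yawerr -6.85 tcp [541.  -70.  139.6]
s [207, 206, 51, 42, 1019] circle 45.63944625854492 -11.817890167236328 81.73208618164062 mean [ 29.89257239 -17.55000098] [-20.01489473 -61.45959048] [111.63643795  46.9093427 ]
d [256, 183, 43, 29, 605] circle 39.04514694213867 -9.948384284973145 74.1170883178711 mean [ 36.51142979 -13.94598412] [-23.96425264 -60.32441677] [110.11294195  47.68350892]
```

>>> {"api": "play_rows", "payload": {"moves": [[0,0,25,0],[0,0,25,0],[0,0,20,0],[0,0,12,0],[0,0,0,0],[-12,0,0,0],[-20,0,0,0],[-20,0,0,0],[-20,0,0,0],[-20,0,0,0],[-20,0,0,0],[-15,0,0,0],[-12,0,0,0],[-8,0,0,0],[0,0,0,0]]}}

```text
time_s: 18.35
ee_pos: [574.9, -213.7, 57.8]
eef_rot: [[-0.23, 0.973, -0.0], [0.973, 0.23, -0.0], [-0.0, -0.0, -1.0]]
contact_force: [0.7, -0.0, -1.1]
gripper_width: 0.242
finger_force: 78.3
```

>>> {"api": "play_rows", "payload": {"moves": [[0,0,2,0],[0,0,1.5,0],[0,0,0,0]]}}

```text
time_s: 18.73
ee_pos: [574.8, -213.0, 54.2]
eef_rot: [[-0.23, 0.973, -0.0], [0.973, 0.23, 0.0], [0.0, -0.0, -1.0]]
contact_force: [0.9, 0.5, -2.3]
gripper_width: 0.245
finger_force: 78.3
```

Lower gently to contact, then release.

>>> {"api": "play_rows", "payload": {"moves": [[0,0,1,0],[0,0,1,0],[0,0,0,0]]}}

```text
time_s: 19.1
ee_pos: [574.9, -213.3, 52.4]
eef_rot: [[-0.23, 0.973, 0.0], [0.973, 0.23, 0.0], [0.0, 0.0, -1.0]]
contact_force: [-1.7, 2.0, 3.0]
gripper_width: 0.24
finger_force: 78.9
```

>>> {"api": "play_rows", "payload": {"moves": [[0,0,0,0],[0,0,0,0],[0,0,0,0],[0,0,0,0],[0,0,0,0],[0,0,0,0]], "fingers": 85}}

```text
time_s: 19.85
ee_pos: [574.9, -213.4, 52.3]
eef_rot: [[-0.23, 0.973, 0.0], [0.973, 0.23, -0.0], [-0.0, 0.0, -1.0]]
contact_force: [0.7, -0.0, -0.9]
gripper_width: 0.995
finger_force: 0.0
```

>>> {"api": "play_rows", "payload": {"moves": [[0,0,-25,0],[0,0,-40,0],[0,0,-40,0],[30,0,-30,0],[40,0,-20,0],[40,0,0,0],[0,0,0,0]]}}

```text
time_s: 20.72
ee_pos: [549.4, -103.2, 207.6]
eef_rot: [[-0.234, 0.972, 0.0], [0.972, 0.234, 0.001], [0.001, 0.001, -1.0]]
contact_force: [0.3, -0.7, 0.1]
gripper_width: 0.997
finger_force: 0.0
```

```bash
python3 - <<'E'
from h import *
s=sense();print(s['ee_pos'],s['eef_rot'][:,0])
for n,c in (('s','scene'),('d','side'),('w','wrist')):
  f=shot(c,n+'10')
  h=cv2.cvtColor(f['image'],cv2.COLOR_RGB2HSV)
  pts=[proj(f,O+x*bx+y*by+[0,0,26]) for x,y in ((-5,-54),(-5,54),(112,54),(112,-54))]
  roi=np.zeros(h.shape[:2],np.uint8);cv2.fillPoly(roi,[np.int32(pts)],255)
  px=h[roi>0];print(n,[np.round(np.percentile(px[:,i],[10,30,50,70,90])) for i in range(3)])
# montage
S=load('s10')['image'][140:300,130:290];D=load('d10')['image'][130:290,210:370];W=load('w10')['image'][0:320,60:460]
M=np.zeros((600,800,3),np.uint8);M[:300,:300]=cv2.resize(S,(300,300));M[300:,:300]=cv2.resize(D,(300,300));M[:400,300:]=cv2.resize(W,(500,400));cv2.imwrite('pics/c10.png',M[:,:,::-1])
E
```

```text
[ 549.42762791 -103.21752159  207.60784266] [-0.23375027  0.97229585  0.00125943]
s [array([10., 10., 15., 15., 16.]), array([121., 141., 144., 167., 175.]), array([ 81.,  89., 130., 164., 173.])]
d [array([10., 11., 15., 15., 18.]), array([ 53., 108., 109., 132., 138.]), array([102., 109., 164., 186., 198.])]
w [array([10., 11., 15., 15., 16.]), array([115., 119., 122., 147., 155.]), array([ 83.,  91., 137., 156., 173.])]
```

View pics/c10.png

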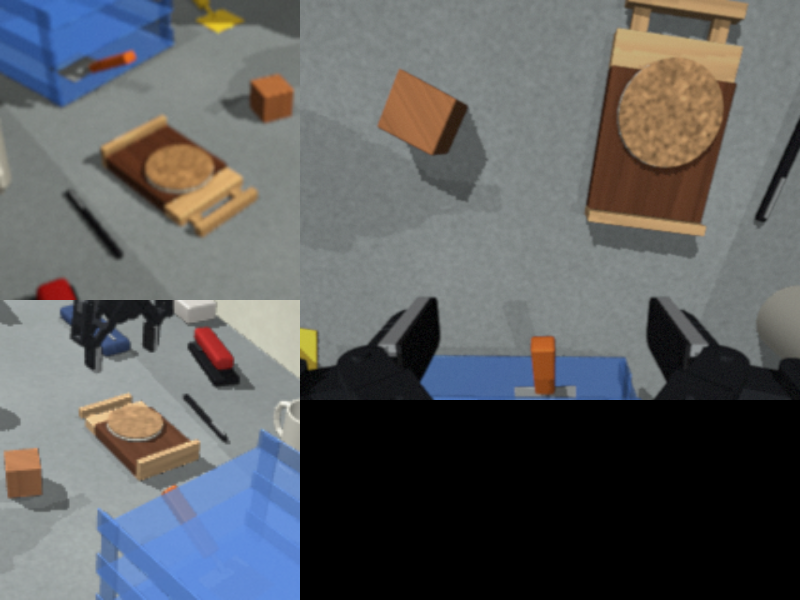

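```bash
python3 - <<'E'
from h import *
from scipy.optimize import least_squares as L
for n in 'sdw':
  f=load(n+'10');V=f['image'].max(2)
  pts=[proj(f,O+x*bx+y*by+[0,0,26]) for x,y in ((2,-53),(2,53),(112,53),(112,-53))]
  roi=np.zeros(V.shape,np.uint8);cv2.fillPoly(roi,[np.int32(pts)],255)
  m=((V>122)&(roi>0)).astype(np.uint8);N,Lb,st,c=cv2.connectedComponentsWithStats(m);k=1+np.argmax(st[1:,4])
  cs=cv2.findContours((Lb==k).astype(np.uint8),cv2.RETR_EXTERNAL,cv2.CHAIN_APPROX_NONE)[0][0]
  P=np.array([onz(f,*p[0],29) for p in cs])-O;Q=np.c_[P@bx,P@by];Q=Q[Q[:,0]>14]
  o=L(lambda p:np.hypot(Q[:,0]-p[0],Q[:,1]-p[1])-p[2],[40,0,45],loss='soft_l1');
  print(n,st[k,4],np.round(o.x,1),'world',np.round(O+o.x[0]*bx+o.x[1]*by,1))
# paperweight from s10,d0,w0: green blob
for n,z in (('s10',0),('d10',0),('w0',0)):
  f=load(n);h=cv2.cvtColor(f['image'],cv2.COLOR_RGB2HSV);m=cv2.inRange(h,(50,90,20),(85,255,255))
  N,Lb,st,c=cv2.connectedComponentsWithStats(m)
  for k in range(1,N):
    if st[k,4]>150: print(n,st[k].tolist(),np.round(onz(f,*c[k],33),1))
E
```

```text
s 656 [36.8 -2.7 44. ] world [631.8   6.1   0. ]
d 488 [36.8  3.3 50.1] world [637.8   6.8   0. ]
w 5282 [34.1  0.7 44.1] world [634.9   9.2   0. ]
s10 [323, 215, 25, 30, 582] [426.8 182.   33. ]
d10 [148, 73, 17, 57, 304] [443.5 898.9  33. ]
d10 [54, 75, 18, 52, 580] [  48.9 1068.    33. ]
d10 [189, 169, 18, 24, 245] [420.4 172.4  33. ]
w0 [136, 88, 49, 42, 1533] [424.4 180.8  33. ]
```

>>> {"api": "play_rows", "payload": {"moves": [[20,-4,0,0],[40,-7,0,0],[40,-7,5,0],[45,-8,10,0],[45,-8,10,0],[45,-8,10,0],[40,-7,10,0],[20,-4,10,0],[9,-2,2,0],[0,0,0,0],[0,0,0,0]]}}

```text
time_s: 22.25
ee_pos: [426.7, 176.0, 150.6]
eef_rot: [[-0.229, 0.974, 0.001], [0.974, 0.229, -0.0], [-0.0, 0.001, -1.0]]
contact_force: [0.5, -0.5, -0.1]
gripper_width: 0.997
finger_force: 0.0
```

```bash
cat >> h.py <<'E'
def green(name):
    f=shot('wrist',name);h=cv2.cvtColor(f['image'],cv2.COLOR_RGB2HSV);m=cv2.inRange(h,(50,90,20),(85,255,255))
    # fit: paperweight silhouette by model: cylinder r29, h~ up to 67 (shoulder ~45)
    from scipy.optimize import least_squares
    N,Lb,st,c=cv2.connectedComponentsWithStats(m);k=1+np.argmax(st[1:,4]);B=(Lb==k).astype(np.uint8)
    t=np.linspace(0,2*np.pi,40);prof=[(29,0),(29,20),(29,40),(27,50),(20,60),(8,66)]
    pts0=np.array([[r*np.cos(a),r*np.sin(a),z] for r,z in prof for a in t])
    def sil(p):
        q=np.array([proj(f,pt+[p[0],p[1],0]) for pt in pts0]);return cv2.convexHull(np.float32(q))[:,0]
    mm=cv2.moments(B,True);u,v,w,hh=st[k,:4]
    obs=np.array([mm['m10']/mm['m00'],mm['m01']/mm['m00']])
    def res(p):
        M=cv2.moments(sil(p));return np.array([M['m10']/M['m00'],M['m01']/M['m00']])-obs
    s=least_squares(res,onz(f,*obs,33)[:2],diff_step=1e-2).x
    q=sil(s);print('blob',st[k].tolist(),'model bbox',np.round([*q.min(0),*(q.max(0)-q.min(0))]),'pos',np.round(s,1));return s
E
python3 - <<'E'
from h import *
s=sense();R=np.array(s['eef_rot']);print(np.round(s['ee_pos'],1),np.round(R[:,0],3))
p=green('w11');print('tool delta',np.round(R.T@(np.r_[p,33]-s['ee_pos']),1))
E
```

```text
[426.7 176.  150.6] [-0.229  0.974 -0.   ]
blob [223, 152, 62, 66, 3115] model bbox [222. 151.  62.  68.] pos [425.6 178.9]
tool delta [  3.1  -0.5 117.6]
```

>>> {"api": "play_rows", "payload": {"moves": [[3,-0.5,15,0],[0,0,30,0],[0,0,30,0],[0,0,28,0],[0,0,20,0],[0,0,15,0],[0,0,0,0],[0,0,0,0]]}}

```text
time_s: 23.3
ee_pos: [425.2, 179.7, 12.7]
eef_rot: [[-0.23, 0.973, 0.0], [0.973, 0.23, 0.0], [0.0, 0.0, -1.0]]
contact_force: [0.6, 0.0, 0.2]
gripper_width: 0.997
finger_force: 0.0
```

>>> {"api": "play_rows", "payload": {"moves": [[0,0,0,0],[0,0,0,0],[0,0,0,0],[0,0,0,0],[0,0,0,0]], "fingers": 0, "squeeze": 60}}

```text
time_s: 23.92
ee_pos: [425.4, 179.9, 13.2]
eef_rot: [[-0.23, 0.973, 0.001], [0.973, 0.23, 0.001], [0.001, 0.001, -1.0]]
contact_force: [-2.1, -0.8, 17.8]
gripper_width: 0.661
finger_force: 60.4
```

>>> {"api": "play_rows", "payload": {"moves": [[0,0,-5,0],[0,0,-15,0],[0,0,-30,0],[0,0,-30,0],[0,0,-30,0],[0,0,-20,0],[0,0,0,0]]}}

```text
time_s: 24.8
ee_pos: [425.5, 180.1, 143.9]
eef_rot: [[-0.23, 0.973, 0.002], [0.973, 0.23, 0.002], [0.001, 0.003, -1.0]]
contact_force: [-0.4, -0.1, -4.2]
gripper_width: 0.66
finger_force: 65.2
```

>>> {"api": "play_rows", "payload": {"moves": [[-10,13,-10,0],[-20,26,-10,0],[-27,34,-10,0],[-27,34,0,0],[-27,34,0,0],[-18,24,0,0],[-11,13,0,0],[0,0,0,0],[0,0,0,0]]}}

```text
time_s: 25.92
ee_pos: [630.0, 84.0, 171.8]
eef_rot: [[-0.23, 0.973, -0.001], [0.973, 0.23, -0.0], [0.0, -0.001, -1.0]]
contact_force: [0.6, -0.3, -3.4]
gripper_width: 0.663
finger_force: 65.2
```

```bash
cat >> h.py <<'E'
def cork(name):
    from scipy.optimize import least_squares as L
    f=shot('wrist',name);V=f['image'].max(2)
    pts=[proj(f,O+x*bx+y*by+[0,0,26]) for x,y in ((-20,-53),(-20,53),(112,53),(112,-53))]
    print('roi',np.round(pts).tolist())
    g=f['image'].astype(float)
    # radial edge search: strongest cork->outside transition near r=45 at top-face z=30
    def edge(c):
        out=[]
        for a in np.linspace(0,2*np.pi,72,endpoint=False):
            rs=np.arange(36,54,.5);pr=[]
            for r in rs:
                q=proj(f,O+(c[0]+r*np.cos(a))*bx+(c[1]+r*np.sin(a))*by+[0,0,30])
                if not(2<q[0]<509 and 2<q[1]<381): pr=None;break
                pr.append(cv2.getRectSubPix(f['image'].astype(np.float32).max(2),(3,3),(float(q[0]),float(q[1]))).mean())
            if pr is None: continue
            d=np.abs(np.convolve(pr,[-1,-1,-1,1,1,1],'valid'));i=d.argmax()
            if d[i]>90: out.append((c[0]+rs[i+2]*np.cos(a)+0*i,c[1]+rs[i+2]*np.sin(a)))
        return np.array(out)
    c=np.array([36.,0])
    for _ in range(4):
        Q=edge(c);o=L(lambda p:np.hypot(Q[:,0]-p[0],Q[:,1]-p[1])-45,c,loss='soft_l1',f_scale=1);c=o.x
    print('n',len(Q),'board',np.round(c,1),'med res',np.median(np.abs(o.fun)).round(2));w=O+c[0]*bx+c[1]*by;print('world',np.round(w,1));return w
E
python3 - <<'E'
from h import *
s=sense();R=np.array(s['eef_rot']);print(np.round(s['ee_pos'],1),np.round(R[:,0],3))
w=cork('w12');print('tool delta',np.round(R.T@(np.r_[w[:2],42]-s['ee_pos']),1))
f=load('w12')
E
```

```text
[630.   84.  171.8] [-0.23   0.973  0.   ]
roi [[199.0, 194.0], [297.0, 206.0], [280.0, 309.0], [191.0, 300.0]]Traceback (most recent call last):
  File "<stdin>", line 3, in <module>
  File "h.py", line 59, in cork
    Q=edge(c);o=L(lambda p:np.hypot(Q[:,0]-p[0],Q[:,1]-p[1])-45,c,loss='soft_l1',f_scale=1);c=o.x
                ~^^^^^^^^^^^^^^^^^^^^^^^^^^^^^^^^^^^^^^^^^^^^^^^^^^^^^^^^^^^^^^^^^^^^^^^^^^
    return func(*args, **kwargs)
    vector_fun = VectorFunction(
        fun_wrapped,
    ...<6 lines>...
        workers=workers
    )
    self._update_fun()
    ~~~~~~~~~~~~~~~~^^
    self.f = self.fun_wrapped(xp_copy(self.x))
             ~~~~~~~~~~~~~~~~^^^^^^^^^^^^^^^^^
    return np.atleast_1d(self.fun(x))
                         ~~~~~~~~^^^
    return self.f(x, *self.args, **self.kwargs)
           ~~~~~~^^^^^^^^^^^^^^^^^^^^^^^^^^^^^^
  File "h.py", line 59, in <lambda>
    Q=edge(c);o=L(lambda p:np.hypot(Q[:,0]-p[0],Q[:,1]-p[1])-45,c,loss='soft_l1',f_scale=1);c=o.x
                                    ~^^^^^
IndexError: too many indices for array: array is 1-dimensional, but 2 were indexed
```

```bash
sed -i "s/f=shot('wrist',name);V=/f=load(name);V=/; s/if d\[i\]>90/if d[i]>TH/; s/^def cork(name):/def cork(name,TH=60):/" h.py; python3 - <<'E'
from h import *
for n in ('w10','s10','d10'):
  try: cork(n,45)
  except Exception as e: print(n,e)
E
```

```text
roi [[315.0, 28.0], [416.0, 42.0], [385.0, 167.0], [295.0, 156.0]]
n 58 board [34.1  0.6] med res 0.54
world [634.8   9.2   0. ]
roi [[256.0, 230.0], [224.0, 251.0], [189.0, 225.0], [221.0, 208.0]]
n 19 board [33.5 -0.3] med res 0.59
world [633.8   9.7   0. ]
roi [[257.0, 191.0], [286.0, 182.0], [311.0, 203.0], [281.0, 214.0]]
n 9 board [36.4 -3.6] med res 0.84
world [630.8   6.4   0. ]
```

>>> {"api": "play_rows", "payload": {"moves": [[25,0,0,0],[40,0,0,0],[25,0,0,0],[0,0,0,0],[0,0,0,0]]}}

```text
time_s: 26.6
ee_pos: [609.6, 171.5, 172.4]
eef_rot: [[-0.23, 0.973, 0.0], [0.973, 0.23, -0.0], [-0.0, -0.0, -1.0]]
contact_force: [-1.0, -0.8, -3.2]
gripper_width: 0.66
finger_force: 65.2
```

```bash
python3 - <<'E'
from h import *
s=sense();print(np.round(s['ee_pos'],1));shot('wrist','w13');cork('w13',45)
shot('scene','s13');cork('s13',45);shot('side','d13');cork('d13',45)
f=load('w13');h=cv2.cvtColor(f['image'],cv2.COLOR_RGB2HSV);m=cv2.inRange(h,(50,90,20),(85,255,255));N,_,st,c=cv2.connectedComponentsWithStats(m);print(st[1:][st[1:,4]>100].tolist())
E
```

```text
[609.6 171.5 172.4]
roi [[203.0, 269.0], [294.0, 279.0], [278.0, 368.0], [195.0, 360.0]]
n 3 board [58.8 -4.7] med res 0.0
world [632.3 -16.    0. ]
roi [[256.0, 230.0], [224.0, 251.0], [189.0, 225.0], [221.0, 208.0]]
n 7 board [18.8  8.7] med res 1.77
world [641.2  25.3   0. ]
roi [[257.0, 191.0], [286.0, 182.0], [311.0, 203.0], [281.0, 214.0]]
n 1 board [34.2 -0.8] med res 0.0
world [633.4   8.9   0. ]
[[187, 189, 135, 136, 13259]]
```

>>> {"api": "play_rows", "payload": {"moves": [[-14,-1,0,0],[-28,-2,0,0],[-35,-3,0,0],[-35,-3,15,0],[-28,-2,20,0],[-16,-1,20,0],[-7.5,-1,20,0],[0,0,15,0],[0,0,0,0],[0,0,0,0]]}}

```text
time_s: 28.0
ee_pos: [635.0, 10.6, 82.8]
eef_rot: [[-0.231, 0.973, 0.001], [0.973, 0.231, 0.0], [0.0, 0.001, -1.0]]
contact_force: [-0.5, 0.1, -3.4]
gripper_width: 0.66
finger_force: 65.1
```

```bash
python3 - <<'E'
from h import *
s=sense();R=np.array(s['eef_rot']);print(np.round(s['ee_pos'],1),'delta',np.round(R.T@(np.array([634.5,9.4,43.5])-s['ee_pos']),1))
for n,c in (('s','scene'),('d','side')):
  f=shot(c,n+'14');h=cv2.cvtColor(f['image'],cv2.COLOR_RGB2HSV);m=cv2.inRange(h,(50,90,20),(85,255,255))
  p=s['ee_pos']+np.array([0,0,20.]);q=proj(f,p).astype(int);M=m[q[1]-30:q[1]+30,q[0]-30:q[0]+30]
  N,Lb,st,cc=cv2.connectedComponentsWithStats(M);k=1+np.argmax(st[1:,4]);st[k,:2]+=q-30;print(n,st[k].tolist(),'TCP px',q)
  B=s['ee_pos']-np.array([0,0,13.2])
  t=np.linspace(0,6.28,60);pr=np.array([proj(f,B+[29*np.cos(a),29*np.sin(a),z]) for a in t for z in (0,45)]);print('model bbox',np.round([*pr.min(0),*(pr.max(0)-pr.min(0))]))
E
```

```text
[635.   10.6  82.8] delta [-1.1 -0.8 39.3]
s [217, 190, 20, 32, 465] TCP px [224 205]
model bbox [212. 194.  25.  30.]
d [278, 162, 15, 23, 172] TCP px [282 173]
model bbox [272. 165.  21.  24.]
```

>>> {"api": "play_rows", "payload": {"moves": [[-1,-0.8,10,0],[0,0,12,0],[0,0,8,0],[0,0,4,0],[0,0,2,0],[0,0,0,0],[0,0,0,0]]}}

```text
time_s: 28.98
ee_pos: [634.3, 8.6, 46.6]
eef_rot: [[-0.23, 0.973, 0.0], [0.973, 0.23, 0.0], [-0.0, 0.0, -1.0]]
contact_force: [-0.4, 0.0, -2.8]
gripper_width: 0.664
finger_force: 65.2
```

>>> {"api": "play_rows", "payload": {"moves": [[0,0,1,0],[0,0,1,0],[0,0,0,0]]}}

```text
time_s: 29.35
ee_pos: [634.1, 8.7, 44.2]
eef_rot: [[-0.23, 0.973, -0.0], [0.973, 0.23, -0.0], [0.0, -0.0, -1.0]]
contact_force: [-0.2, -0.3, -4.0]
gripper_width: 0.666
finger_force: 65.2
```

>>> {"api": "play_rows", "payload": {"moves": [[0,0,1,0],[0,0,0,0]]}}

```text
time_s: 29.6
ee_pos: [634.2, 8.6, 43.4]
eef_rot: [[-0.23, 0.973, 0.0], [0.973, 0.23, 0.0], [-0.0, 0.0, -1.0]]
contact_force: [-0.7, -0.8, -1.1]
gripper_width: 0.66
finger_force: 65.4
```

>>> {"api": "play_rows", "payload": {"moves": [[0,0,0.7,0],[0,0,0,0]]}}

```text
time_s: 29.85
ee_pos: [634.2, 8.6, 43.3]
eef_rot: [[-0.23, 0.973, 0.0], [0.973, 0.23, 0.0], [0.0, 0.0, -1.0]]
contact_force: [-5.8, 0.4, 11.0]
gripper_width: 0.661
finger_force: 66.7
```

>>> {"api": "play_rows", "payload": {"moves": [[0,0,-0.3,0],[0,0,0,0],[0,0,0,0],[0,0,0,0],[0,0,0,0],[0,0,0,0]], "fingers": 85}}

```text
time_s: 30.6
ee_pos: [634.1, 8.7, 42.9]
eef_rot: [[-0.23, 0.973, -0.0], [0.973, 0.23, -0.0], [-0.0, -0.0, -1.0]]
contact_force: [0.3, -1.1, -0.3]
gripper_width: 0.996
finger_force: 0.0
```

>>> {"api": "play_rows", "payload": {"moves": [[0,0,-5,0],[0,0,-20,0],[0,0,-35,0],[0,0,-40,0],[0,0,-40,0],[40,0,-20,0],[50,0,0,0],[20,0,0,0],[0,0,0,0],[0,0,0,0]]}}

```text
time_s: 31.85
ee_pos: [609.1, 114.2, 203.4]
eef_rot: [[-0.229, 0.974, 0.001], [0.974, 0.229, -0.001], [-0.001, 0.0, -1.0]]
contact_force: [-0.6, 0.1, 1.0]
gripper_width: 0.995
finger_force: 0.0
```

```bash
sed -i "s/mm=cv2.moments(B,True)/pts0[:,2]+=Z;mm=cv2.moments(B,True)/; s/def green(name):/def green(name,Z=0):/" h.py; python3 - <<'E'
from h import *
s=sense();print(np.round(s['ee_pos'],1),s['contact_force'])
print('pw',green('w15',30))
try: cork('w15',45)
except Exception as e: print(e)
for n,c in (('s','scene'),('d','side')):
  f=shot(c,n+'15');h=cv2.cvtColor(f['image'],cv2.COLOR_RGB2HSV);m=cv2.inRange(h,(50,90,20),(85,255,255))
  q=proj(f,[634,8.6,63]).astype(int);M=m[q[1]-30:q[1]+30,q[0]-30:q[0]+30]
  N,Lb,st,cc=cv2.connectedComponentsWithStats(M);k=1+np.argmax(st[1:,4]);st[k,:2]+=q-30
  pr=np.array([proj(f,[634+r*np.cos(a),8.6+r*np.sin(a),30+z]) for a in np.linspace(0,6.28,60) for r,z in ((29,0),(29,40),(20,60),(8,66))]);print(n,st[k].tolist(),'model',np.round([*pr.min(0),*(pr.max(0)-pr.min(0))]))
# bystanders / spatula changes between start and now
def blob(n,lo,hi,box):
  f=load(n);h=cv2.cvtColor(f['image'],cv2.COLOR_RGB2HSV);x0,y0,x1,y1=box;m=cv2.inRange(h,lo,hi)[y0:y1,x0:x1];N,_,st,c=cv2.connectedComponentsWithStats(m);k=1+np.argmax(st[1:,4]);return st[k].tolist(),np.round(c[k],1)
for n in ('s0','s15'):
  print(n,'spat',blob(n,(4,190,150),(14,255,255),(160,155,215,190)),'block',blob(n,(3,80,40),(16,255,255),(255,170,295,210)),'case',blob(n,(100,90,40),(125,255,255),(240,290,380,384)),'pen',blob(n,(0,0,0),(179,255,45),(160,235,205,285)))
E
```

```text
[609.1 114.2 203.4] [-0.59710081  0.08247362  1.00564126]
blob [229, 242, 51, 66, 2613] model bbox [228. 242.  52.  67.] pos [634.5   5.8]
pw [634.52927328   5.83476139]
roi [[216.0, 214.0], [303.0, 224.0], [287.0, 315.0], [208.0, 307.0]]
n 49 board [31.3  0.5] med res 0.93
world [634.4  11.9   0. ]
s [215, 204, 22, 30, 581] model [213. 204.  24.  32.]
d [273, 174, 18, 11, 105] model [272. 174.  20.  26.]
s0 spat ([35, 13, 6, 5, 19], array([37.8, 14.7])) block ([8, 10, 24, 25, 476], array([19.4, 21.9])) case ([14, 22, 106, 72, 2761], array([59.7, 62. ])) pen ([5, 8, 30, 35, 154], array([21.4, 26.9]))
s15 spat ([35, 13, 6, 5, 20], array([37.8, 15.2])) block ([8, 10, 24, 25, 476], array([19.4, 21.9])) case ([14, 22, 106, 72, 2780], array([59.6, 62.1])) pen ([5, 7, 30, 36, 150], array([21.2, 26.6]))
```

>>> {"api": "play_rows", "payload": {"moves": [[-15,-3,-10,0],[-30,-5,-10,0],[-40,-7,0,0],[-40,-7,0,0],[-40,-6,0,0],[-17,-3,0,0],[0,0,0,0],[0,0,0,0]]}}

```text
time_s: 33.0
ee_pos: [620.5, -67.4, 223.0]
eef_rot: [[-0.231, 0.973, -0.0], [0.973, 0.231, 0.001], [0.001, 0.0, -1.0]]
contact_force: [-0.5, -0.1, 0.4]
gripper_width: 0.994
finger_force: 0.0
```

```bash
python3 - <<'E'
from h import *
s=sense();print(np.round(s['ee_pos'],1))
print('pw',green('w16',30))
f=load('w16');V=f['image'].max(2)
cork('w16',45)
# cork ring visible mask centroid check: edges by direction (radius of outer edge from pw centre)
c=np.array([634.5,8.6])
for a in np.arange(0,360,30):
  r=np.arange(30,62,1.);pr=[cv2.getRectSubPix(f['image'],(1,1),tuple(map(float,proj(f,np.r_[c+q*np.array([np.cos(np.radians(a)),np.sin(np.radians(a))]),30])))).ravel().tolist() for q in r]
  print(a,[p[0]-p[2] for p in pr][::2])
E
```

```text
[620.5 -67.4 223. ]
blob [257, 82, 57, 58, 2373] model bbox [256.  81.  58.  60.] pos [634.5   8.7]
pw [634.50551074   8.7209484 ]
roi [[240.0, 55.0], [335.0, 67.0], [314.0, 182.0], [229.0, 172.0]]
n 68 board [35.  -0.6] med res 2.47
world [633.7   8.1   0. ]
0 [-4, -5, 3, 18, 63, 79, 74, 68, 48, 51, 51, 28, -1, -5, -6, -6]
30 [-1, -3, -3, 2, 46, 78, 79, 73, 59, 50, 50, 54, 50, 38, 2, -7]
60 [-4, -3, 0, 13, 76, 84, 77, 81, 85, 86, 87, 87, 86, 85, 82, 80]
90 [-1, -4, 9, 70, 86, 87, 89, 83, 80, 83, 86, 85, 80, 80, 80, 60]
120 [-5, 21, 69, 69, 66, 70, 67, 76, 80, 78, 81, 85, 84, 82, 80, 78]
150 [24, 61, 66, 72, 78, 77, 72, 61, 52, 55, 52, 54, 57, 75, 81, 80]
180 [61, 66, 61, 62, 72, 71, 69, 54, 50, 50, 54, 55, 26, -2, -4, -5]
210 [62, 74, 77, 73, 73, 69, 66, 53, 51, 50, 52, 54, 54, 55, 48, 9]
240 [33, 47, 68, 76, 73, 74, 76, 57, 38, 51, 52, 51, 51, 50, 51, 52]
270 [7, 43, 50, 44, 44, 47, 49, 41, 33, 32, 33, 35, 31, 40, 46, 47]
300 [0, 9, 44, 52, 48, 47, 53, 52, 35, 34, 35, 34, 31, 34, 32, 36]
330 [-2, -1, 1, 28, 50, 49, 48, 43, 38, 40, 38, 38, 38, 45, 50, 50]
```

```bash
python3 -c "
from plant import hand_in
print(hand_in())"
```

```text
the job is handed in; nothing more can be done
None
```

The job is handed in: the coaster lies cork up on the pad with its near edge a few mm past the step, the spatula is back in the bottom tray, the paperweight stands within about 1 mm of the coaster's middle, and the block, case and pen have not moved.

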